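Press a glued heat spreader home in the sprung bonding jig

ROBOT

A 7-joint arm with a two-finger parallel gripper is mounted at the origin on the work surface. World frame = base frame: x ahead of the robot, y to its left, z up, the work surface at z = 0. Lengths are in m, angles in rad, forces in N, time in s.
With the tool pointing down it reaches from about 0.35 to 0.9 m from the base axis. Payload 19.9 kg.
Tool frame: the origin (TCP) lies at the very end of the fingers, on their centre line; the grasp point (between the pads) lies 19 mm behind it (r.grasp_offset is the distance from the TCP to the grasp point, in m); y points along the fingers, z is the direction in which the jaws open and shut, and the axes are right-handed (so a half turn about y gives the same grasp; the last joint's range is limited). The gripper opens to 85 mm and grips with 20 to 120 N. Pads are 22 mm wide; open, the fingers measure 114 mm over their backs; the gripper's body (76 mm by 85 mm) begins 54 mm behind the grasp point. The pads swing forward as they close: fully open they stand 13 mm farther back than shut.
Start: joints at [-1.161, 0.417, -0.01, 1.614, 0.005, 1.111, -0.053], TCP at [0.272, 0.563, 0.231] pointing down, gripper open.
Joint ranges: [-2.81, 2.81], [-0.39, 2.02], [-1.27, 1.25], [0.06, 2.57], [-1.19, 4.33], [0.19, 2], [-2.82, 2.82]. Speed limits (rad/s): [1.89, 1.89, 2.39, 2.39, 3.01, 3.01, 3.01].

INTERFACE

Orientations are given as a rotation vector (axis times angle).
In Python, from plant import sensors, viewer, order, r gives the robot as it stands.
- The arm moves only by the tool jog_arm, never from a script. Its argument "deltas" is a list of rows, each an object of numbers: "dx", "dy", "dz": the shift along the tool's x, y, z normalised to -1 to 1, where 1 is 0.15 m; "ax", "ay", "az": the turn, a rotation vector about the tool's x, y, z normalised to -1 to 1, where 1 is 90 degrees. A call has 1 to 12 rows; each row shifts and turns the commanded pose from where the row before left it, along the tool's axes as they then stand; what a row does not reach is not made up. A row lasts 1/8 s, in which the tool goes at most 62.5 mm and 10.7 degrees, less where a joint would pass 70% of its speed; a pose out of reach is approached as far as the arm can. A call with a number of a shift or a turn outside -1 to 1 is refused whole. A call with a gripper value outside its range is refused whole. "fingers" is the opening, from 0 (shut) to 1 (fully open), set as the call begins (left out, the last holds). The fingers move at their own pace and stop on an object; the grip force is fixed at half the most. Time passes only in rows, so rows that do not move let the fingers close. It gives the time, the measured TCP pose, the force and the opening at its end, in the units of the state.
- sensors.read_state(): the state, without advancing time (a new reading comes with each control period).
- viewer.capture(name): name is "side" or "top"; returns (picture, depth): 480x640x3 uint8, red, green, blue; 480x640 float32, m along the optical axis (not along the pixel's ray), 0 where there is no reading.
- viewer.camera_model(name): a dict with "camera_matrix" (3x3 intrinsics, pixels), "pose" (4x4, takes a point from camera to world coordinates). Camera axes: x right, y up, looking along -z (the intrinsics and any distortion apply to the point x, -y, -z); pixel columns grow to the right and rows downward; lengths in m; the calibration is good to about 2 mm. A picture is of the moment at which its call begins. camera_model takes no time and is no camera call.
- order.hand_in(): hands the job in, once; it reports no verdict.
The state is a dict: "time_s": time; "q": joint angles; "qd": joint speeds; "tau": joint torques, N m; "tool_pos": TCP position; "tool_rot": TCP orientation; "wrist_force": force on the tool from outside, world axes, zero at the start; "wrist_torque": the same for the moment, N m; "grip_width": finger opening in m.
Only numpy, scipy, OpenCV 4.12 (cv2) and the standard library are available. Lean on these libraries where they do the work, as an engineer would, in place of code of your own. Each camera call takes 0.05 s, during which the arm holds its last target.

TASK

The bright metal plate has just been laid on the glued red pad in the bonding jig. Take the black-handled hand press block from its blue tray, set its flat face squarely on the plate, lined up with it, and press straight down until the sprung platen sits level on its stops; keep it pressed down for two seconds, touching the plate and platen with nothing but the block. Then lift off without dragging the plate out of place, stand the block flat in its blue tray again, let go, and leave everything else on the bench alone.

Things in the scene. Friction and masses are not known exactly. Their poses are not given: they have to be found in the camera images.
- jig: bonding jig, fixed to the bench: orange-gold base 190 (x) x 150 (y) x 16 mm. Origin: centre of its underside, on the bench; x along its long side, z up. At (+-74, +-54) mm stand four bolts whose black 14 mm heads top out 57 mm above the bench and stay there; springs round the bolts carry the platen; four stop buttons stand under the platen at (+-55, +-35) mm
- platen (a joint): downward travel (m) of the sprung silver platen (170 x 130 x 10 mm, with a red pad 124 x 90 x 3 mm fixed on it): 0 = up, 0.012 = sitting on all its stops. It also rocks on its springs by a few degrees if pushed off centre. From above it begins to yield at about 6 N and reaches the stops at about 16 N, the weight of the block (3 to 5 N) included; some 20 to 25 N holds it firmly down. When let go it springs up again
- platen_top (a point): centre of the top of the red pad on the platen; axes as the jig's; 53 mm above the bench when up, 41 mm when on the stops
- spreader_mid (a point): centre of the loose bright aluminium heat-spreader plate, 110 (x) x 76 (y) x 5 mm, 0.11 kg, lying loose on the red pad, long side along the jig's long side; its top is 58 mm above the bench when the platen is up, 46 mm when on the stops
- block_grip (a point): centre of the black bar grip of the hand press block (loose, 0.3 to 0.5 kg). Grip 90 (x) x 28 (y) x 30 mm high; the flat rubber-faced silver foot below is 100 (x) x 66 (y) x 16 mm, its underside 51 mm below this point; between them a neck 56 x 22 mm leaves 20 mm free under the grip. 66 mm high in all; x along the grip, z up. The two ends are alike
- tray: blue open tray of the block, fixed: outside 140 (x) x 110 (y) x 18 mm, walls and floor 5 mm. Origin: centre of its underside, on the bench; x along its long side. The block stands in it flat on its foot, grip along the tray's long side, with about 15 mm play all round (block_grip then 56 mm above the bench)
- solvent: white solvent bottle with a red cap, 60 mm across, 160 mm high, standing; leave alone (origin: underside)
- jar: amber jar with a white cap, 72 mm across, 85 mm high, standing; leave alone (origin: underside)
- tape: yellow-brown tape roll lying flat, 96 mm across, 24 mm high; leave alone (origin: underside)
- pads: pile of red pads, 60 x 60 x 24 mm; leave alone (origin: underside)
- pliers: yellow-handled pliers lying flat, 160 mm long; leave alone
- driver: green-handled screwdriver lying flat, 170 mm long; leave alone
Mind the look-alikes: they are no part of the job. Leave any turquoise or yellow look-alike of the part that bears block_grip alone.

How it is judged:
On the way:
1. the platen is pressed down on its stops and level, by the block set flat on the spreader and lined up with it, and kept so for 1.5 s (value of joint platen above 0.0105 m and angle between platen_top's own z axis and vertical below 0.03 rad and angle between block_grip's own z axis and vertical below 0.06 rad and contact force between block and spreader above 8 N and horizontal distance between block_grip and spreader_mid below 0.015 m and angle between the x axis of block_grip and the x axis of spreader_mid, either way round below 0.2 rad), for 1.5 s.
At the end, for the whole second after the job is handed in: the block stands flat (within 3 degrees) and still on the floor of its tray, within 30 mm of the tray's middle; the spreader lies flat on the red pad, within 6 mm of its centre and 4.5 degrees of its direction; the platen is up again (within 2 mm) (horizontal distance between block_grip and tray below 0.03 m and height (world z) of block_grip below 0.06 m and angle between block_grip's own z axis and vertical below 0.06 rad and linear speed of block below 0.02 m/s and horizontal distance between spreader_mid and platen_top below 0.006 m and angle between the x axis of spreader_mid and the x axis of platen_top, either way round below 0.08 rad and angle between spreader_mid's own z axis and vertical below 0.04 rad and value of joint platen below 0.002 m); the robot touches nothing.
It fails at once if the fingers or arm push on the platen or the spreader (more than 3 N) (contact force between any of the fingers, the arm and spreader above 3 N or contact force between any of the fingers, the arm and platen above 3 N).
It fails at once if something else on the bench is shifted by more than 30 mm (distance of any of solvent, jar, tape, pads, pliers, driver from where it was at the start of the episode above 0.03 m).
It also fails if it takes over 58 s, if anything falls off the work surface, if the arm or the gripper's body presses on something with over 40 N, if the wrist force passes 120 N, or if a joint passes its speed limit or range.

## Working session

There is one attempt and no reset: what is moved stays moved. The work goes in short steps, Python scripts to look and compute and a tool call to move; the robot and the scene stay as the last step left them, time stands still between calls to the robot, and variables do not carry over. Pictures are saved under pics/ and viewed, and the job is handed in when it is done.

Besides the shell and the picture viewer there is one more tool, called in YAML: its name, and indented under it one key for each argument. jog_arm: Moves the arm, as the interface text tells. Scaled input: -1 to 1 covers 0.15 m each way for a shift and 90 degrees each way for a turn. Its arguments: {"type":"object","properties":{"deltas":{"type":"array"},"fingers":{"type":"number"}},"required":["deltas"]}

```bash
ls; mkdir -p pics; python3 - <<'E'
from plant import sensors, viewer, order, r
import cv2,numpy as np
s=sensors.read_state();print(s)
for n in ("top","side"):
    im,d=viewer.capture(n);cv2.imwrite(f"pics/{n}0.png",im[:,:,::-1]);np.savez(f"pics/{n}0.npz",im=im,d=d)
    m=viewer.camera_model(n);print(n,m)
E
```

```text
pics
{'time_s': 0.0, 'q': array([-1.16150489,  0.41797353, -0.01030521,  1.61424067,  0.0046446 ,
        1.11070752, -0.05296824]), 'qd': array([ 5.17062146e-05, -9.03584478e-05,  5.95572778e-04, -2.26745090e-03,
        6.11851920e-04,  1.92392389e-04, -7.81760277e-04]), 'tau': array([-2.66098075e-03, -8.64449072e+01,  6.77055605e-01, -4.34908211e+01,
        1.89968135e-02,  7.44948018e-03, -1.37759901e-05]), 'tool_pos': array([0.27212687, 0.56221828, 0.23063257]), 'tool_rot': array([-1.54302352,  0.35375175, -0.35336014]), 'wrist_force': array([ 0.44234487, -0.08372384,  0.59133852]), 'wrist_torque': array([-0.01544307, -0.00114677,  0.02134161]), 'grip_width': 0.0854656557458588}
top {'camera_matrix': array([[489.46806923,   0.        , 319.40444061],
       [  0.        , 489.46806923, 251.12481435],
       [  0.        ,   0.        ,   1.        ]]), 'pose': array([[-0.00618549,  0.99021352, -0.13942352,  0.32576788],
       [-0.99997722, -0.00650193, -0.00181422, -0.0154332 ],
       [-0.00270298,  0.13940912,  0.99023118,  1.22723325],
       [ 0.        ,  0.        ,  0.        ,  1.        ]])}
side {'camera_matrix': array([[556.49663949,   0.        , 310.79627099],
       [  0.        , 556.49663949, 253.06661478],
       [  0.        ,   0.        ,   1.        ]]), 'pose': array([[ 0.99011863,  0.07437722, -0.11888279,  0.34389478],
       [-0.1401925 ,  0.54518493, -0.82651041, -1.01473926],
       [ 0.00333956,  0.83500984,  0.55022488,  0.72448378],
       [ 0.        ,  0.        ,  0.        ,  1.        ]])}
```

View pics/top0.png

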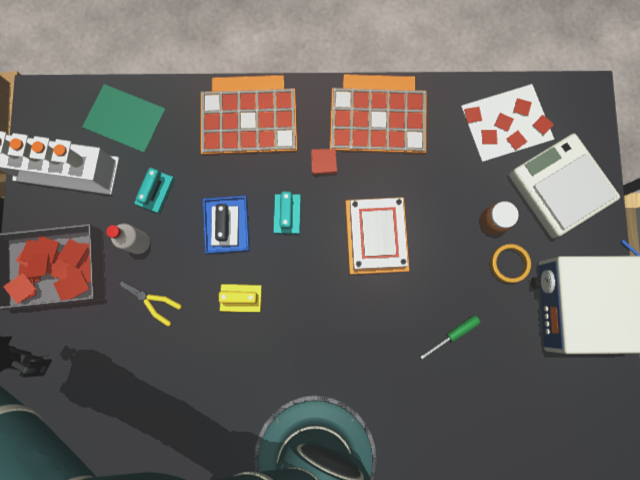

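View pics/side0.png

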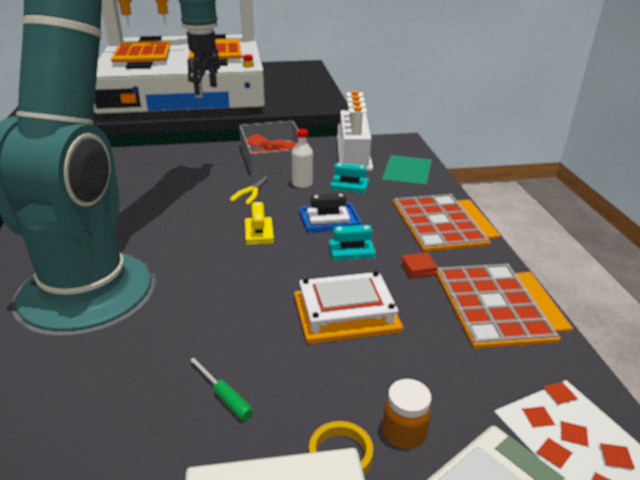

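The top view shows the black-gripped block in the blue tray at about (222,223). The jig with the spreader is at about (378,234), both with their long sides near world x. Turquoise look-alikes sit at (153,190) and (287,212), and a yellow one at (240,297). Next I measure.

```bash
cat > h.py <<'E'
import numpy as np,cv2
from plant import viewer
def ray(name,uv):
    m=viewer.camera_model(name);K=m["camera_matrix"];P=m["pose"]
    uv=np.atleast_2d(uv).astype(float)
    d=np.c_[(uv[:,0]-K[0,2])/K[0,0],-(uv[:,1]-K[1,2])/K[1,1],-np.ones(len(uv))]
    return P[:3,3],d@P[:3,:3].T
def onz(name,uv,z):
    o,d=ray(name,uv);t=(z-o[2])/d[:,2];return o+d*t[:,None]
def cloud(name,dep):
    h,w=dep.shape;v,u=np.mgrid[:h,:w]
    o,d=ray(name,np.c_[u.ravel(),v.ravel()]);return (o+d*dep.ravel()[:,None]).reshape(h,w,3)
def rect(mask,name,z):
    c=max(cv2.findContours(mask.astype(np.uint8),cv2.RETR_EXTERNAL,cv2.CHAIN_APPROX_NONE)[0],key=cv2.contourArea)
    p=onz(name,c[:,0,:],z)[:,:2]
    (cx,cy),(w,h),a=cv2.minAreaRect((p*1000).astype(np.float32))
    if w<h: w,h,a=h,w,a+90
    a=(a+90)%180-90
    return np.round([cx,cy,w,h,a],1), cv2.boundingRect(c)
E
cat > m.py <<'E'
import sys
from h import *
tag=sys.argv[1]
f=np.load(f"pics/top{tag}.npz");im=f["im"];d=f["d"];X=cloud("top",d)
hsv=cv2.cvtColor(im,cv2.COLOR_RGB2HSV);H,S,V=[hsv[...,i].astype(int) for i in range(3)]
def box(x0,x1,y0,y1):
    b=np.zeros(H.shape,bool);b[y0:y1,x0:x1]=1;return b
T=box(190,262,185,262);J=box(335,425,185,285)
print("tray",rect((H>100)&(H<130)&(S>120)&T,"top",.018))
print("bench z",np.median(X[260:275,300:330,2]))
g=(X[...,2]>.062)&T
print("grip by depth",g.sum(),np.median(X[g],0),rect(g,"top",.071))
k=(V<70)&(S<110)&T&(X[...,2]>.04); print("grip black",rect(k,"top",.071))
red=((H<8)|(H>172))&(S>120)&J
print("pad",rect(red,"top",.053))
c,hi=cv2.findContours(red.astype(np.uint8),cv2.RETR_CCOMP,cv2.CHAIN_APPROX_NONE)
i=max([i for i in range(len(c)) if hi[0][i][3]>=0],key=lambda i:cv2.contourArea(c[i]))
q=np.zeros(H.shape,np.uint8);cv2.drawContours(q,c,i,1,-1);q&=~red.astype(np.uint8)&1
print("spreader",rect(q,"top",.058),np.median(X[q>0][:,2]))
print("platen",rect((((S<60)&(V>130))|red|(q>0))&J&(X[...,2]>.03),"top",.05))
bl=((V<70)&J&(X[...,2]>.04)).astype(np.uint8)
n,l,st,ce=cv2.connectedComponentsWithStats(bl)
for a,b in zip(st,ce): print(a[4],b,onz("top",[b],.057)[0].round(4))
b=np.hstack([cv2.resize(im[185:262,190:262],None,fx=5,fy=5),cv2.resize(im[190:267,340:422],None,fx=5,fy=5)])
cv2.imwrite(f"pics/crop{tag}.png",b[:,:,::-1])
E
python3 m.py 0
```

```text
tray (array([566.9, 222.8, 141.6, 111.3,   3.9]), (203, 196, 46, 58))
bench z -0.0011061037653462558
grip by depth 444 [0.55680465 0.22318552 0.06948912] (array([561.2, 225.1,  88.4,  30.8,  -0.8]), (214, 204, 14, 37))
grip black (array([558.4, 221.8,  83.3,  26.4,   1.2]), (216, 206, 12, 35))
pad (array([ 536.6, -157.2,  120.3,   86.7,    2.4]), (360, 208, 38, 50))Traceback (most recent call last):
  File "m.py", line 17, in <module>
    i=max([i for i in range(len(c)) if hi[0][i][3]>=0],key=lambda i:cv2.contourArea(c[i]))
ValueError: max() iterable argument is empty
```

```bash
python3 - <<'E'
s=open('m.py').read()
a=s.index("c,hi=");b=s.index('print("spreader"')
s=s[:a]+'''q=((S<60)&box(362,397,211,256)).astype(np.uint8)
'''+s[b:]
open('m.py','w').write(s)
E
python3 m.py 0
```

```text
tray (array([566.9, 222.8, 141.6, 111.3,   3.9]), (203, 196, 46, 58))
bench z -0.0011061037653462558
grip by depth 444 [0.55680465 0.22318552 0.06948912] (array([561.2, 225.1,  88.4,  30.8,  -0.8]), (214, 204, 14, 37))
grip black (array([558.4, 221.8,  83.3,  26.4,   1.2]), (216, 206, 12, 35))
pad (array([ 536.6, -157.2,  120.3,   86.7,    2.4]), (360, 208, 38, 50))
spreader (array([ 535.3, -156.4,  110.4,   75.9,    3. ]), (362, 211, 34, 45)) 0.0565569638999166
platen (array([ 535.6, -157.1,  169.1,  129.6,    2.4]), (350, 198, 58, 71))
307195 [319.49867999 239.50023275] [ 0.519  -0.0137  0.057 ]
3 [398.66666667 201.33333333] [ 0.6124 -0.2081  0.057 ]
2 [403.5 261. ] [ 0.4652 -0.2155  0.057 ]
```

```bash
python3 - <<'E'
import numpy as np,cv2
im=np.load("pics/side0.npz")["im"]
cv2.imwrite("pics/scrop0.png",np.hstack([cv2.resize(im[180:240,290:370],None,fx=4,fy=4),cv2.resize(im[265:345,285:405],(360,240))])[:,:,::-1])
E
```

```text
(no output)
```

View pics/crop0.png

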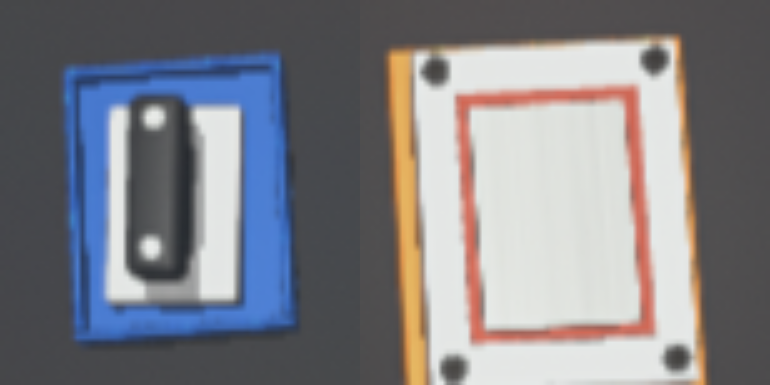

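View pics/scrop0.png

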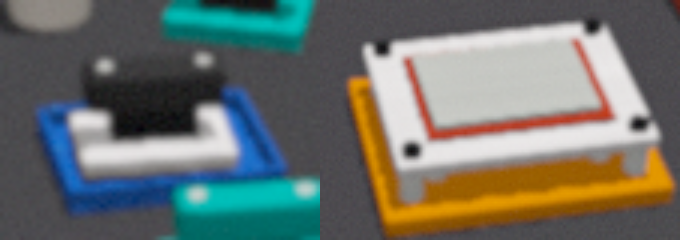

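```bash
cat >> m.py <<'E'
w=(S<70)&(V>150)&T&(X[...,2]<.045)
print("foot",rect(w,"top",.021),np.median(X[w],0))
k=(V<90)&(S<110)&T&(X[...,2]>.04);p=X[k][:,:2];print("grip pts PCA",p.mean(0),np.degrees(np.arctan2(*np.linalg.svd(p-p.mean(0),full_matrices=0)[2][0][::-1])), (p.max(0)+p.min(0))/2)
f=np.load("pics/side"+tag+".npz");hs=cv2.cvtColor(f["im"],cv2.COLOR_RGB2HSV);Y=cloud("side",f["d"])
E
python3 m.py 0|tail -2
python3 - <<'E'
from plant import r,sensors
from scipy.spatial.transform import Rotation as R
s=sensors.read_state();print(R.from_rotvec(s['tool_rot']).as_matrix().round(3)); print(r.grasp_offset,[a for a in dir(r) if a[0]!='_'])
from h import *
# two-view check: light caps on grip tops
t=[(190+153/5,185+117/5),(190+150/5,185+247/5)]
print(onz("top",t,.071))
u=[(290+104/4,180+66/4),(290+203/4,180+60/4)]
print(onz("side",u,.071))
E
```

```text
foot (array([ 5.636e+02,  2.253e+02,  9.700e+01,  6.550e+01, -4.000e-01]), (211, 206, 27, 39)) [0.55810579 0.20945029 0.01977385]
grip pts PCA [0.54918894 0.21079302] 42.57109708647539 [0.46515468 0.11077386]
[[ 0.9   -0.     0.436]
 [-0.436 -0.001  0.9  ]
 [ 0.    -1.    -0.001]]
0.0187 ['MotionError', 'grasp_offset']
[[0.59439515 0.22480243 0.071     ]
 [0.53063724 0.22484144 0.071     ]]
[[0.53447194 0.22198474 0.071     ]
 [0.59790556 0.22166723 0.071     ]]
```

jog_arm:
  deltas:
    - {"ay":-0.0708}
    - {"ay":-0.0708}
    - {"ay":-0.0708}
    - {"ay":-0.0708}
    - {"dx":0.2,"dz":-0.2}
    - {"dx":0.2,"dz":-0.2}
    - {"dx":0.2,"dz":-0.2}
    - {"dx":0.2,"dz":-0.2}
    - {"dx":0.2,"dz":-0.2}
    - {"dx":0.2,"dz":-0.2}
    - {"dx":0.2,"dz":-0.2}
    - {"dx":0.2,"dz":-0.2}
  fingers: 1

```text
invalid input at $.deltas[0]: expected keys dx, dy, dz, ax, ay, az
```

jog_arm:
  deltas:
    - {"dx":0.2,"dz":-0.3}
    - {"dx":0.15,"dz":-0.2}
    - {"dz":-0.1}
    - {}

```text
invalid input at $.deltas[0]: expected keys dx, dy, dz, ax, ay, az
```

```bash
cat > st.py <<'E'
from plant import sensors
from scipy.spatial.transform import Rotation as R
import numpy as np
s=sensors.read_state();M=R.from_rotvec(s['tool_rot']).as_matrix()
print(s['time_s'],s['tool_pos'].round(4),s['wrist_force'].round(2),s['wrist_torque'].round(2),round(s['grip_width'],4),"xang",np.degrees(np.arctan2(M[1,0],M[0,0])).round(2));print(M.round(4))
E
python3 st.py
```

```text
0.1 [0.2722 0.5623 0.2307] [0.28 0.48 0.69] [ 0.01  0.03 -0.  ] 0.0851 xang -25.83
[[ 9.001e-01 -4.000e-04  4.357e-01]
 [-4.357e-01 -1.000e-03  9.001e-01]
 [ 1.000e-04 -1.000e+00 -1.100e-03]]
```

All keys are needed in every row.

jog_arm:
  deltas:
    - {"dx":0,"dy":0,"dz":0,"ax":0,"ay":-0.0708,"az":0}
    - {"dx":0,"dy":0,"dz":0,"ax":0,"ay":-0.0708,"az":0}
    - {"dx":0,"dy":0,"dz":0,"ax":0,"ay":-0.0708,"az":0}
    - {"dx":0,"dy":0,"dz":0,"ax":0,"ay":-0.0708,"az":0}
    - {"dx":0.2,"dy":0,"dz":-0.2,"ax":0,"ay":0,"az":0}
    - {"dx":0.2,"dy":0,"dz":-0.2,"ax":0,"ay":0,"az":0}
    - {"dx":0.2,"dy":0,"dz":-0.2,"ax":0,"ay":0,"az":0}
    - {"dx":0.2,"dy":0,"dz":-0.2,"ax":0,"ay":0,"az":0}
    - {"dx":0.2,"dy":0,"dz":-0.2,"ax":0,"ay":0,"az":0}
    - {"dx":0.2,"dy":0,"dz":-0.2,"ax":0,"ay":0,"az":0}
    - {"dx":0.2,"dy":0,"dz":-0.2,"ax":0,"ay":0,"az":0}
    - {"dx":0.2,"dy":0,"dz":-0.2,"ax":0,"ay":0,"az":0}
  fingers: 1

```text
time_s: 1.6
tool_pos: [0.5116, 0.32, 0.231]
tool_rot: [-1.571, 0.005, -0.004]
wrist_force: [0.9, -0.5, 0.1]
grip_width: 0.0851
```

jog_arm:
  deltas:
    - {"dx":0.2,"dy":0,"dz":-0.3,"ax":0,"ay":0,"az":0}
    - {"dx":0.15,"dy":0,"dz":-0.2,"ax":0,"ay":0,"az":0}
    - {"dx":0,"dy":0,"dz":-0.1,"ax":0,"ay":0,"az":0}
    - {"dx":0,"dy":0,"dz":0,"ax":0,"ay":0,"az":0}

```text
time_s: 2.1
tool_pos: [0.5625, 0.2303, 0.2311]
tool_rot: [-1.571, 0.006, -0.005]
wrist_force: [0.6, -0.5, 0.4]
grip_width: 0.0854
```

```bash
python3 st.py
```

```text
2.1 [0.5625 0.2303 0.2311] [ 0.6  -0.52  0.4 ] [ 0.02  0.   -0.01] 0.0854 xang -0.4
[[ 1.e+00 -5.e-04  7.e-03]
 [-7.e-03 -3.e-04  1.e+00]
 [-5.e-04 -1.e+00 -3.e-04]]
```

jog_arm:
  deltas:
    - {"dx":0.01,"dy":0.1,"dz":-0.045,"ax":0,"ay":0,"az":0}
    - {"dx":0,"dy":0.25,"dz":0,"ax":0,"ay":0,"az":0}
    - {"dx":0,"dy":0.25,"dz":0,"ax":0,"ay":0,"az":0}
    - {"dx":0,"dy":0.2,"dz":0,"ax":0,"ay":0,"az":0}
    - {"dx":0,"dy":0.15,"dz":0,"ax":0,"ay":0,"az":0}
    - {"dx":0,"dy":0.15,"dz":0,"ax":0,"ay":0,"az":0}
    - {"dx":0,"dy":0.1,"dz":0,"ax":0,"ay":0,"az":0}
    - {"dx":0,"dy":0.09,"dz":0,"ax":0,"ay":0,"az":0}
    - {"dx":0,"dy":0,"dz":0,"ax":0,"ay":0,"az":0}

```text
time_s: 3.22
tool_pos: [0.5638, 0.224, 0.0369]
tool_rot: [-1.571, 0.005, -0.004]
wrist_force: [0.3, 1.0, 0.3]
grip_width: 0.0855
```

```bash
python3 st.py; cat > cap.py <<'E'
import sys
from plant import viewer
import cv2,numpy as np
t,n=sys.argv[1:3];a=[int(x) for x in sys.argv[3:7]]
im,d=viewer.capture(n);np.savez(f"pics/{n}{t}.npz",im=im,d=d)
c=im[a[2]:a[3],a[0]:a[1]];f=min(780/c.shape[1],580/c.shape[0])
cv2.imwrite(f"pics/{n}{t}.png",cv2.resize(c,None,fx=f,fy=f,interpolation=2)[:,:,::-1])
E
python3 cap.py 1 side 260 400 120 240
```

```text
3.225 [0.5638 0.224  0.0369] [0.26 1.03 0.35] [-0.03 -0.06  0.02] 0.0855 xang -0.32
[[ 1.0e+00 -1.2e-03  5.7e-03]
 [-5.7e-03 -6.0e-04  1.0e+00]
 [-1.2e-03 -1.0e+00 -6.0e-04]]
```

View pics/side1.png

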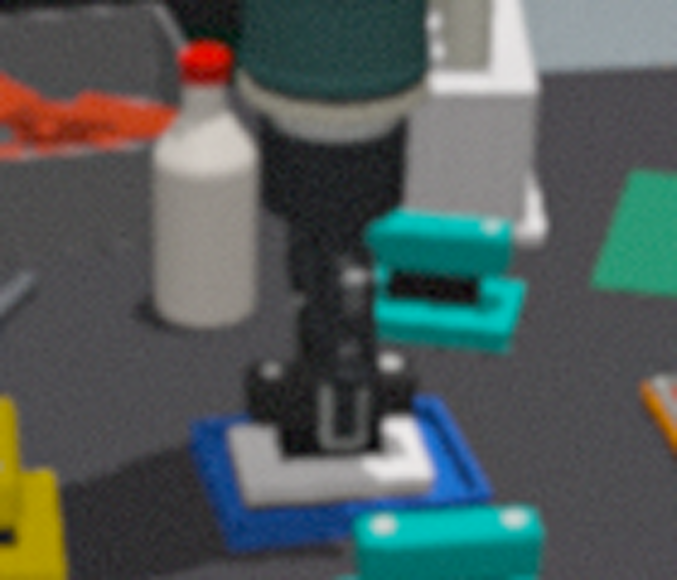

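The side view shows the fingers straddling the black grip, roughly centred: finger at column 345, grip from 250 to 415. Now I close.

jog_arm:
  deltas:
    - {"dx":0,"dy":0,"dz":0,"ax":0,"ay":0,"az":0}
    - {"dx":0,"dy":0,"dz":0,"ax":0,"ay":0,"az":0}
    - {"dx":0,"dy":0,"dz":0,"ax":0,"ay":0,"az":0}
    - {"dx":0,"dy":0,"dz":0,"ax":0,"ay":0,"az":0}
    - {"dx":0,"dy":0,"dz":0,"ax":0,"ay":0,"az":0}
    - {"dx":0,"dy":0,"dz":0,"ax":0,"ay":0,"az":0}
    - {"dx":0,"dy":0,"dz":0,"ax":0,"ay":0,"az":0}
    - {"dx":0,"dy":0,"dz":0,"ax":0,"ay":0,"az":0}
  fingers: 0

```text
time_s: 4.28
tool_pos: [0.5645, 0.2241, 0.0382]
tool_rot: [-1.571, 0.004, -0.005]
wrist_force: [-1.5, -0.5, 6.1]
grip_width: 0.0273
```

```bash
python3 st.py
```

```text
4.275 [0.5645 0.2241 0.0382] [-1.5  -0.5   6.13] [-0.32  0.35 -0.06] 0.0273 xang -0.34
[[ 1.e+00  5.e-04  6.e-03]
 [-6.e-03  1.e-04  1.e+00]
 [ 5.e-04 -1.e+00  1.e-04]]
```

jog_arm:
  deltas:
    - {"dx":0,"dy":-0.03,"dz":0,"ax":0,"ay":0,"az":0}
    - {"dx":0,"dy":-0.07,"dz":0,"ax":0,"ay":0,"az":0}
    - {"dx":0,"dy":-0.1,"dz":0,"ax":0,"ay":0,"az":0}
    - {"dx":0,"dy":-0.15,"dz":0,"ax":0,"ay":0,"az":0}
    - {"dx":0,"dy":-0.15,"dz":0,"ax":0,"ay":0,"az":0}
    - {"dx":0,"dy":-0.15,"dz":0,"ax":0,"ay":0,"az":0}
    - {"dx":0,"dy":-0.15,"dz":0,"ax":0,"ay":0,"az":0}
    - {"dx":0,"dy":-0.1,"dz":0,"ax":0,"ay":0,"az":0}
    - {"dx":0,"dy":0,"dz":0,"ax":0,"ay":0,"az":0}
    - {"dx":0,"dy":0,"dz":0,"ax":0,"ay":0,"az":0}

```text
time_s: 5.52
tool_pos: [0.5639, 0.2239, 0.1721]
tool_rot: [-1.571, 0.005, -0.004]
wrist_force: [0.0, -0.6, -3.1]
grip_width: 0.0269
```

```bash
python3 st.py;python3 cap.py 2 side 260 400 100 240;python3 cap.py 2 top 180 440 160 290
```

```text
5.525 [0.5639 0.2239 0.1721] [ 0.03 -0.64 -3.11] [-0.02 -0.02  0.01] 0.0269 xang -0.34
[[ 1.0e+00 -1.0e-03  5.9e-03]
 [-5.9e-03 -5.0e-04  1.0e+00]
 [-1.0e-03 -1.0e+00 -5.0e-04]]
```

View pics/side2.png

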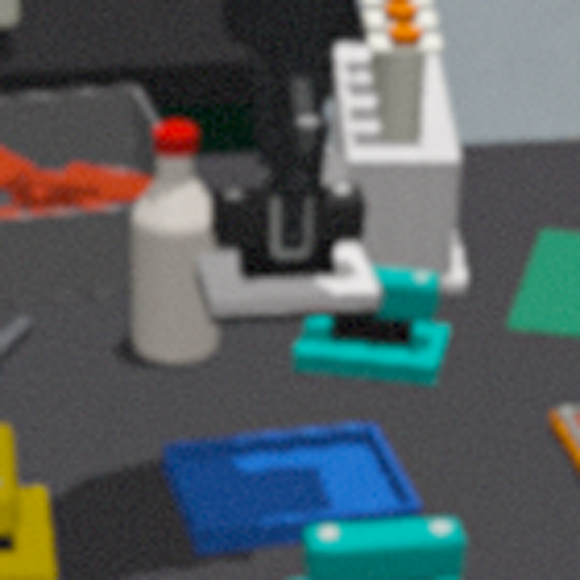

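View pics/top2.png

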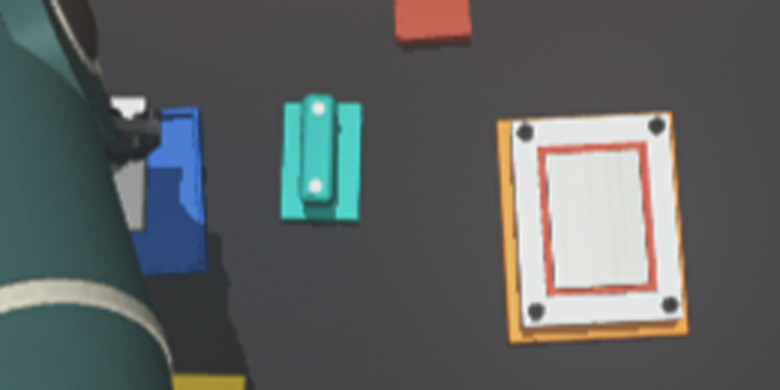

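The block is lifted, level in the grip, and the tray is empty. I check where it sits in the fingers using the foot's near bottom edge in the side view.

```bash
python3 - <<'E'
from h import *
f=np.load("pics/side2.npz");im=f["im"];X=cloud("side",f["d"])
k=(X[...,1]>.17)&(X[...,1]<.28)&(X[...,2]>.135)&(X[...,2]<.162)&(X[...,0]>.45)&(X[...,0]<.68)
c=max(cv2.findContours(k.astype(np.uint8),0,1)[0],key=cv2.contourArea);m=np.zeros(k.shape,np.uint8);cv2.drawContours(m,[c],-1,1,-1)
p=X[(m>0)&k];print(len(p),p.min(0),p.max(0),np.percentile(p,[2,98],axis=0))
# front face pts
q=p[p[:,1]<np.percentile(p[:,1],40)];print(np.percentile(q[:,0],[1,99]),np.polyfit(q[:,0],q[:,1],1))
print(onz("side",[(260+213/4.143,100+318/4.143),(260+381/4.143,100+303/4.143)],.139))
t=[(260+231/4.143,100+195/4.143),(260+343/4.143,100+188/4.143)];print(onz("side",t,.205))
# spreader from side
im0=np.load("pics/side0.npz");a=im0["im"];h=cv2.cvtColor(a,cv2.COLOR_RGB2HSV)
red=((h[...,0]<8)|(h[...,0]>172))&(h[...,1]>110);R=np.zeros_like(red);R[270:315,305:395]=1;red&=R
print("pad side",rect(red,"side",.053))
E
```

```text
601 [0.51414487 0.18510357 0.13612936] [0.61407266 0.25788387 0.16196091] [[0.51503929 0.18732586 0.13849019]
 [0.61199604 0.25048832 0.1603798 ]]
[0.51569418 0.61229514] [-0.00416494  0.19325031]
[[0.5188167  0.19610583 0.139     ]
 [0.62000921 0.20300835 0.139     ]]
[[0.53232071 0.21921306 0.205     ]
 [0.59825419 0.22088778 0.205     ]]
pad side (array([ 538.9, -162. ,  120.5,   83.1,    2.3]), (314, 279, 69, 32))
```

jog_arm:
  deltas:
    - {"dx":0,"dy":0,"dz":0,"ax":0,"ay":-0.032,"az":0}
    - {"dx":-0.01,"dy":0,"dz":-0.082,"ax":0,"ay":0,"az":0}
    - {"dx":-0.02,"dy":0,"dz":-0.15,"ax":0,"ay":0,"az":0}
    - {"dx":-0.03,"dy":0,"dz":-0.25,"ax":0,"ay":0,"az":0}
    - {"dx":-0.03,"dy":0,"dz":-0.25,"ax":0,"ay":0,"az":0}
    - {"dx":-0.03,"dy":0,"dz":-0.25,"ax":0,"ay":0,"az":0}
    - {"dx":-0.03,"dy":0,"dz":-0.25,"ax":0,"ay":0,"az":0}
    - {"dx":-0.03,"dy":0,"dz":-0.25,"ax":0,"ay":0,"az":0}
    - {"dx":-0.03,"dy":0,"dz":-0.25,"ax":0,"ay":0,"az":0}
    - {"dx":-0.03,"dy":0,"dz":-0.25,"ax":0,"ay":0,"az":0}
    - {"dx":-0.03,"dy":0,"dz":-0.25,"ax":0,"ay":0,"az":0}
    - {"dx":-0.03,"dy":0,"dz":-0.2,"ax":0,"ay":0,"az":0}

```text
time_s: 7.12
tool_pos: [0.5341, -0.1456, 0.1729]
tool_rot: [-1.571, -0.032, 0.032]
wrist_force: [0.2, -0.3, -4.0]
grip_width: 0.0271
```

jog_arm:
  deltas:
    - {"dx":0,"dy":0,"dz":-0.1,"ax":0,"ay":0,"az":0}
    - {"dx":0,"dy":0.1,"dz":0,"ax":0,"ay":0,"az":0}
    - {"dx":0,"dy":0.1,"dz":0,"ax":0,"ay":0,"az":0}
    - {"dx":0,"dy":0,"dz":0,"ax":0,"ay":0,"az":0}
    - {"dx":0,"dy":0,"dz":0,"ax":0,"ay":0,"az":0}

```text
time_s: 7.75
tool_pos: [0.5363, -0.1568, 0.1428]
tool_rot: [-1.57, -0.035, 0.036]
wrist_force: [-1.2, 0.4, -3.3]
grip_width: 0.0273
```

```bash
python3 st.py;python3 cap.py 3 side 260 440 200 350;python3 cap.py 3 top 300 460 170 290
```

```text
7.75 [ 0.5363 -0.1568  0.1428] [-1.24  0.4  -3.27] [ 0.01  0.01 -0.02] 0.0273 xang 2.59
[[ 9.99e-01 -2.00e-04 -4.51e-02]
 [ 4.51e-02  0.00e+00  9.99e-01]
 [-2.00e-04 -1.00e+00  1.00e-04]]
```

View pics/side3.png

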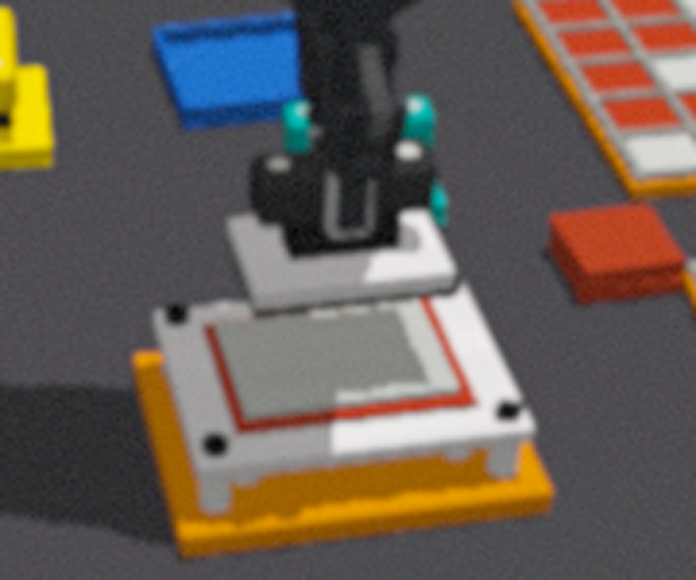

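View pics/top3.png

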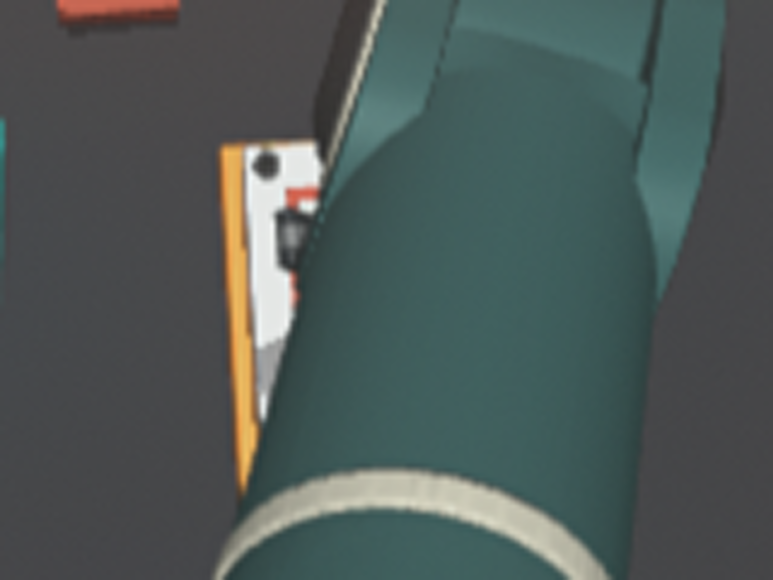

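```bash
python3 - <<'E'
from h import *
f=780/180;g=580/150;f=min(f,g)
P=lambda l:[(260+a/f,200+b/f) for a,b in l]
print("foot near bottom",onz("side",P([(259,311),(456,287)]),.1096))
print("spreader near top edge",onz("side",P([(242,420),(458,384)]),.058))
print("spreader far top edge",onz("side",P([(216,333),(425,303)]),.058))
# bolts
b=onz("side",P([(177,313),(215,444),(508,410)]),.057);print("bolts",b, "mid of opposite (177)-(508):",(b[0]+b[2])/2)
E
```

```text
foot near bottom [[ 0.49369213 -0.18722397  0.1096    ]
 [ 0.59288677 -0.18067807  0.1096    ]]
spreader near top edge [[ 0.48322204 -0.20559401  0.058     ]
 [ 0.59475852 -0.19223051  0.058     ]]
spreader far top edge [[ 0.48110275 -0.13372781  0.058     ]
 [ 0.59410893 -0.12261439  0.058     ]]
bolts [[ 0.46364469 -0.1123536   0.057     ]
 [ 0.46763972 -0.22065968  0.057     ]
 [ 0.61459    -0.21454715  0.057     ]] mid of opposite (177)-(508): [ 0.53911734 -0.16345038  0.057     ]
```

```bash
python3 - <<'E'
from h import *
f=580/150
P=lambda l:[(260+a/f,200+b/f) for a,b in l]
b=onz("side",P([(278,163),(408,150)]),.1756);print(b,b.mean(0))
im=np.load("pics/top0.npz")["im"]
b=[(340+(x/5)-72-0.1,190+y/5) for x,y in [(435,70),(655,60),(453,368),(676,357)]]
c=onz("top",b,.057);print(c,c.mean(0))
E
```

```text
[[ 0.50626142 -0.15922916  0.1756    ]
 [ 0.57046747 -0.15611194  0.1756    ]] [ 0.53836444 -0.15767055  0.1756    ]
[[ 0.60641914 -0.10086907  0.057     ]
 [ 0.6106947  -0.2086353   0.057     ]
 [ 0.4596167  -0.10713498  0.057     ]
 [ 0.46424592 -0.21451759  0.057     ]] [ 0.53524411 -0.15778923  0.057     ]
```

jog_arm:
  deltas:
    - {"dx":0,"dy":0.025,"dz":-0.021,"ax":0,"ay":0,"az":0}
    - {"dx":0,"dy":0.06,"dz":0,"ax":0,"ay":0,"az":0}
    - {"dx":0,"dy":0.06,"dz":0,"ax":0,"ay":0,"az":0}
    - {"dx":0,"dy":0.06,"dz":0,"ax":0,"ay":0,"az":0}
    - {"dx":0,"dy":0.06,"dz":0,"ax":0,"ay":0,"az":0}
    - {"dx":0,"dy":0.03,"dz":0,"ax":0,"ay":0,"az":0}
    - {"dx":0,"dy":0.02,"dz":0,"ax":0,"ay":0,"az":0}
    - {"dx":0,"dy":0,"dz":0,"ax":0,"ay":0,"az":0}
    - {"dx":0,"dy":0,"dz":0,"ax":0,"ay":0,"az":0}

```text
time_s: 8.98
tool_pos: [0.5365, -0.1605, 0.0958]
tool_rot: [-1.571, -0.035, 0.034]
wrist_force: [0.0, -0.1, -4.1]
grip_width: 0.0274
```

```bash
python3 st.py;python3 cap.py 4 side 260 440 200 350
```

```text
8.975 [ 0.5365 -0.1605  0.0958] [ 0.03 -0.1  -4.1 ] [-0.02 -0.03  0.03] 0.0274 xang 2.54
[[ 9.99e-01  4.00e-04 -4.43e-02]
 [ 4.43e-02 -2.00e-04  9.99e-01]
 [ 4.00e-04 -1.00e+00 -2.00e-04]]
```

View pics/side4.png

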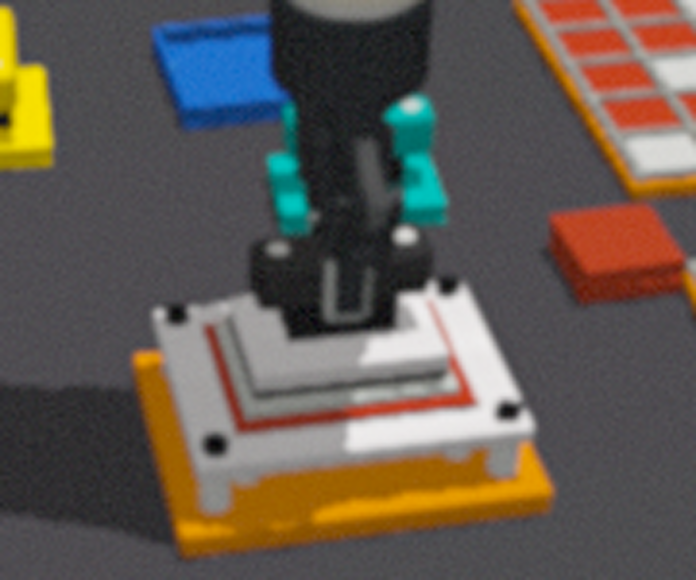

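Foot and plate edges run parallel in the side view, with similar margins left and right, roughly (257 vs 242) and (448 vs 460). Descending gently.

jog_arm:
  deltas:
    - {"dx":0,"dy":0.01,"dz":-0.007,"ax":0,"ay":0,"az":0}
    - {"dx":0,"dy":0.01,"dz":0,"ax":0,"ay":0,"az":0}
    - {"dx":0,"dy":0.01,"dz":0,"ax":0,"ay":0,"az":0}
    - {"dx":0,"dy":0.01,"dz":0,"ax":0,"ay":0,"az":0}
    - {"dx":0,"dy":0,"dz":0,"ax":0,"ay":0,"az":0}
    - {"dx":0,"dy":0,"dz":0,"ax":0,"ay":0,"az":0}

```text
time_s: 9.78
tool_pos: [0.5364, -0.1616, 0.0897]
tool_rot: [-1.571, -0.035, 0.035]
wrist_force: [-1.9, 0.9, 3.4]
grip_width: 0.0271
```

```bash
python3 st.py
```

```text
9.775 [ 0.5364 -0.1616  0.0897] [-1.91  0.86  3.45] [ 0.09  0.43 -0.06] 0.0271 xang 2.54
[[ 9.99e-01  2.00e-04 -4.43e-02]
 [ 4.43e-02 -1.00e-04  9.99e-01]
 [ 2.00e-04 -1.00e+00 -1.00e-04]]
```

jog_arm:
  deltas:
    - {"dx":0,"dy":0.012,"dz":0,"ax":0,"ay":0,"az":0}
    - {"dx":0,"dy":0.012,"dz":0,"ax":0,"ay":0,"az":0}
    - {"dx":0,"dy":0.012,"dz":0,"ax":0,"ay":0,"az":0}
    - {"dx":0,"dy":0.012,"dz":0,"ax":0,"ay":0,"az":0}
    - {"dx":0,"dy":0.012,"dz":0,"ax":0,"ay":0,"az":0}
    - {"dx":0,"dy":0,"dz":0,"ax":0,"ay":0,"az":0}

```text
time_s: 10.52
tool_pos: [0.5365, -0.1616, 0.0808]
tool_rot: [-1.571, -0.035, 0.035]
wrist_force: [-3.9, 1.4, 11.3]
grip_width: 0.0271
```

```bash
python3 st.py
```

```text
10.525 [ 0.5365 -0.1616  0.0808] [-3.93  1.4  11.25] [0.25 0.95 0.01] 0.0271 xang 2.54
[[ 9.99e-01  3.00e-04 -4.43e-02]
 [ 4.43e-02 -1.00e-04  9.99e-01]
 [ 3.00e-04 -1.00e+00 -1.00e-04]]
```

jog_arm:
  deltas:
    - {"dx":-0.003,"dy":0.012,"dz":0,"ax":0,"ay":0,"az":0}
    - {"dx":0,"dy":0.01,"dz":0,"ax":0,"ay":0,"az":0}
    - {"dx":0,"dy":0,"dz":0,"ax":0,"ay":0,"az":0}

```text
time_s: 10.9
tool_pos: [0.5364, -0.1616, 0.079]
tool_rot: [-1.57, -0.036, 0.034]
wrist_force: [-13.5, 5.0, 38.7]
grip_width: 0.0274
```

```bash
python3 st.py
```

```text
10.9 [ 0.5364 -0.1616  0.079 ] [-13.52   5.04  38.71] [ 0.91  3.02 -0.02] 0.0274 xang 2.55
[[ 9.99e-01  1.40e-03 -4.44e-02]
 [ 4.44e-02  1.00e-04  9.99e-01]
 [ 1.40e-03 -1.00e+00  1.00e-04]]
```

jog_arm:
  deltas:
    - {"dx":0,"dy":-0.005,"dz":0,"ax":0,"ay":0,"az":0}
    - {"dx":0,"dy":0,"dz":0,"ax":0,"ay":0,"az":0}

```text
time_s: 11.15
tool_pos: [0.5364, -0.1616, 0.0791]
tool_rot: [-1.571, -0.036, 0.034]
wrist_force: [-7.8, 3.2, 24.0]
grip_width: 0.0271
```

```bash
python3 st.py; python3 cap.py 5 side 260 440 200 350
```

```text
11.15 [ 0.5364 -0.1616  0.0791] [-7.79  3.22 23.99] [0.57 1.77 0.  ] 0.0271 xang 2.54
[[ 9.99e-01  1.30e-03 -4.44e-02]
 [ 4.44e-02 -0.00e+00  9.99e-01]
 [ 1.30e-03 -1.00e+00 -1.00e-04]]
```

View pics/side5.png

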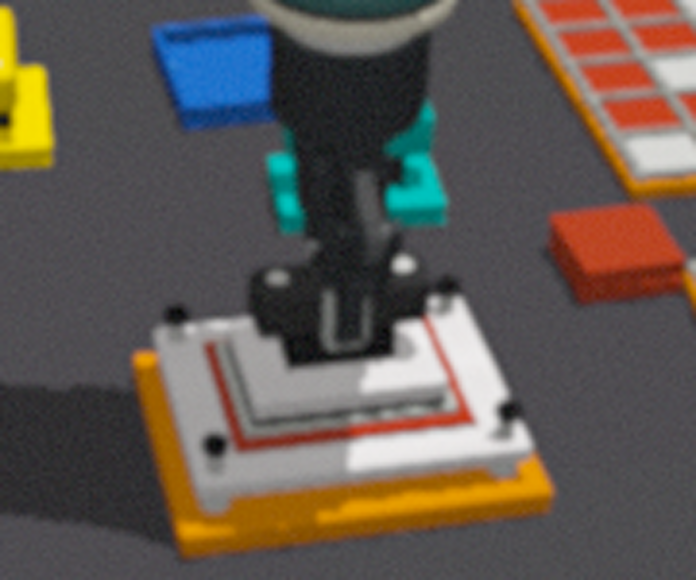

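The platen is down, with all bolt heads standing proud and the foot flat on the plate. Holding with 24 N at the wrist.

jog_arm:
  deltas:
    - {"dx":0,"dy":0,"dz":0,"ax":0,"ay":0,"az":0}
    - {"dx":0,"dy":0,"dz":0,"ax":0,"ay":0,"az":0}
    - {"dx":0,"dy":0,"dz":0,"ax":0,"ay":0,"az":0}
    - {"dx":0,"dy":0,"dz":0,"ax":0,"ay":0,"az":0}
    - {"dx":0,"dy":0,"dz":0,"ax":0,"ay":0,"az":0}
    - {"dx":0,"dy":0,"dz":0,"ax":0,"ay":0,"az":0}
    - {"dx":0,"dy":0,"dz":0,"ax":0,"ay":0,"az":0}
    - {"dx":0,"dy":0,"dz":0,"ax":0,"ay":0,"az":0}
    - {"dx":0,"dy":0,"dz":0,"ax":0,"ay":0,"az":0}
    - {"dx":0,"dy":0,"dz":0,"ax":0,"ay":0,"az":0}
    - {"dx":0,"dy":0,"dz":0,"ax":0,"ay":0,"az":0}
    - {"dx":0,"dy":0,"dz":0,"ax":0,"ay":0,"az":0}

```text
time_s: 12.7
tool_pos: [0.5364, -0.1616, 0.0791]
tool_rot: [-1.571, -0.036, 0.034]
wrist_force: [-8.6, 3.4, 24.7]
grip_width: 0.0275
```

jog_arm:
  deltas:
    - {"dx":0,"dy":0,"dz":0,"ax":0,"ay":0,"az":0}
    - {"dx":0,"dy":0,"dz":0,"ax":0,"ay":0,"az":0}
    - {"dx":0,"dy":0,"dz":0,"ax":0,"ay":0,"az":0}
    - {"dx":0,"dy":0,"dz":0,"ax":0,"ay":0,"az":0}
    - {"dx":0,"dy":0,"dz":0,"ax":0,"ay":0,"az":0}
    - {"dx":0,"dy":0,"dz":0,"ax":0,"ay":0,"az":0}
    - {"dx":0,"dy":0,"dz":0,"ax":0,"ay":0,"az":0}
    - {"dx":0,"dy":0,"dz":0,"ax":0,"ay":0,"az":0}

```text
time_s: 13.7
tool_pos: [0.5363, -0.1616, 0.0791]
tool_rot: [-1.571, -0.036, 0.034]
wrist_force: [-8.0, 3.3, 25.1]
grip_width: 0.0273
```

```bash
python3 st.py; python3 cap.py 6 side 260 440 200 350; python3 - <<'E'
from h import *
for t in "05":
    X=cloud("side",np.load(f"pics/side{t}.npz")["d"]);P=X.reshape(-1,3)
    # platen rim points outside pad, in jig frame
    a=np.radians(2.5);R=np.array([[np.cos(a),np.sin(a)],[-np.sin(a),np.cos(a)]])
    q=(P[:,:2]-[.538,-.162])@R.T
    k=(abs(q[:,0])<78)&(P[:,2]>.02)&(P[:,2]<.06)&(abs(q[:,0])>.064)&(abs(q[:,0])<.08)&(abs(q[:,1])<.045)
    k|=(abs(q[:,0])<.06)&(q[:,1]<-.048)&(q[:,1]>-.06)&(P[:,2]>.02)
    A=np.c_[q[k],np.ones(k.sum())];z=P[k,2]
    for _ in range(3):
        c=np.linalg.lstsq(A,z,rcond=None)[0];e=abs(A@c-z);m=e<.003;A,z=A[m],z[m]
    print(t,k.sum(),c)
E
```

```text
13.7 [ 0.5363 -0.1616  0.0791] [-8.04  3.32 25.08] [0.59 1.8  0.02] 0.0273 xang 2.54
[[ 9.99e-01  1.20e-03 -4.43e-02]
 [ 4.43e-02 -0.00e+00  9.99e-01]
 [ 1.20e-03 -1.00e+00 -1.00e-04]]
0 716 [-3.21833348e-05  2.79589458e-03  4.89142085e-02]
5 2318 [-0.79547039 -3.88766105  0.09323675]
```

```bash
python3 - <<'E'
from h import *
for t in "056":
    P=cloud("side",np.load(f"pics/side{t}.npz")["d"]).reshape(-1,3)
    a=np.radians(2.5);R=np.array([[np.cos(a),np.sin(a)],[-np.sin(a),np.cos(a)]])
    q=(P[:,:2]-[.538,-.162])@R.T
    k=(P[:,2]>.025)&(P[:,2]<.055)&(((abs(q[:,0])>.064)&(abs(q[:,0])<.08)&(abs(q[:,1])<.045))|((abs(q[:,0])<.06)&(q[:,1]<-.048)&(q[:,1]>-.06)))
    A=np.c_[q[k],np.ones(k.sum())];z=P[k,2]
    for _ in range(4):
        c=np.linalg.lstsq(A,z,rcond=None)[0];m=abs(A@c-z)<.003;A,z=A[m],z[m]
    print(t,k.sum(),len(z),c.round(4))
E
```

```text
0 714 661 [-0.      0.0029  0.0489]
5 672 627 [-0.0014  0.0068  0.0371]
6 668 633 [0.0006 0.0025 0.0369]
```

The depth fit shows the platen 12.0 mm lower and level within 0.003 rad. Held for over 2.5 s. Now I lift slowly and straight up.

jog_arm:
  deltas:
    - {"dx":0,"dy":-0.006,"dz":0,"ax":0,"ay":0,"az":0}
    - {"dx":0,"dy":-0.01,"dz":0,"ax":0,"ay":0,"az":0}
    - {"dx":0,"dy":-0.012,"dz":0,"ax":0,"ay":0,"az":0}
    - {"dx":0,"dy":-0.012,"dz":0,"ax":0,"ay":0,"az":0}
    - {"dx":0,"dy":-0.012,"dz":0,"ax":0,"ay":0,"az":0}
    - {"dx":0,"dy":-0.012,"dz":0,"ax":0,"ay":0,"az":0}
    - {"dx":0,"dy":-0.012,"dz":0,"ax":0,"ay":0,"az":0}
    - {"dx":0,"dy":-0.012,"dz":0,"ax":0,"ay":0,"az":0}
    - {"dx":0,"dy":-0.012,"dz":0,"ax":0,"ay":0,"az":0}
    - {"dx":0,"dy":-0.012,"dz":0,"ax":0,"ay":0,"az":0}
    - {"dx":0,"dy":-0.012,"dz":0,"ax":0,"ay":0,"az":0}
    - {"dx":0,"dy":-0.02,"dz":0,"ax":0,"ay":0,"az":0}

```text
time_s: 15.25
tool_pos: [0.5358, -0.1616, 0.0997]
tool_rot: [-1.571, -0.035, 0.035]
wrist_force: [0.2, -0.7, -3.8]
grip_width: 0.0274
```

jog_arm:
  deltas:
    - {"dx":0,"dy":-0.05,"dz":0,"ax":0,"ay":0,"az":0}
    - {"dx":0,"dy":-0.1,"dz":0,"ax":0,"ay":0,"az":0}
    - {"dx":0,"dy":-0.15,"dz":0,"ax":0,"ay":0,"az":0}
    - {"dx":0,"dy":-0.15,"dz":0,"ax":0,"ay":0,"az":0}
    - {"dx":0,"dy":-0.05,"dz":0,"ax":0,"ay":0,"az":0}
    - {"dx":0,"dy":0,"dz":0,"ax":0,"ay":0,"az":0}

```text
time_s: 16.0
tool_pos: [0.536, -0.1616, 0.175]
tool_rot: [-1.571, -0.036, 0.034]
wrist_force: [-0.1, 0.8, -3.6]
grip_width: 0.0274
```

```bash
python3 st.py; python3 cap.py 7 side 260 440 180 350
```

```text
16.0 [ 0.536  -0.1616  0.175 ] [-0.11  0.83 -3.62] [0.02 0.04 0.04] 0.0274 xang 2.54
[[ 9.99e-01  9.00e-04 -4.44e-02]
 [ 4.44e-02 -2.00e-04  9.99e-01]
 [ 8.00e-04 -1.00e+00 -2.00e-04]]
```

View pics/side7.png

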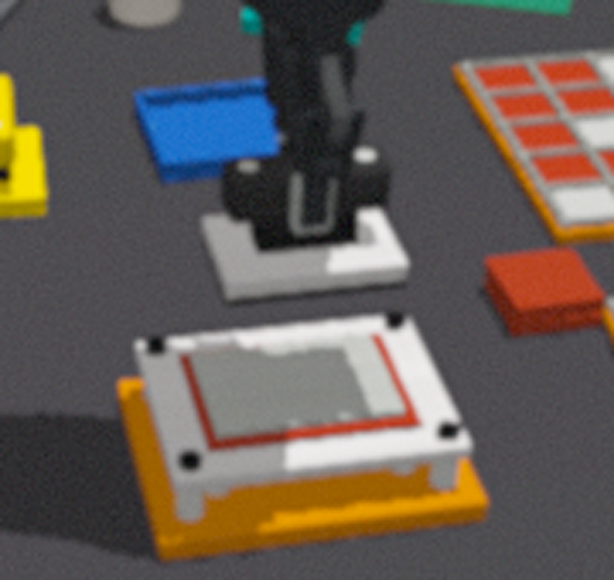

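The plate is still centred on the pad with an even red border, and the platen is up. Back to the tray.

jog_arm:
  deltas:
    - {"dx":0,"dy":0,"dz":0,"ax":0,"ay":-0.0145,"az":0}
    - {"dx":0.011,"dy":0,"dz":0.1,"ax":0,"ay":0,"az":0}
    - {"dx":0.03,"dy":0,"dz":0.194,"ax":0,"ay":0,"az":0}
    - {"dx":0.04,"dy":0,"dz":0.25,"ax":0,"ay":0,"az":0}
    - {"dx":0.04,"dy":0,"dz":0.25,"ax":0,"ay":0,"az":0}
    - {"dx":0.04,"dy":0,"dz":0.25,"ax":0,"ay":0,"az":0}
    - {"dx":0.04,"dy":0,"dz":0.25,"ax":0,"ay":0,"az":0}
    - {"dx":0.04,"dy":0,"dz":0.25,"ax":0,"ay":0,"az":0}
    - {"dx":0.04,"dy":0,"dz":0.25,"ax":0,"ay":0,"az":0}
    - {"dx":0.04,"dy":0,"dz":0.25,"ax":0,"ay":0,"az":0}
    - {"dx":0.04,"dy":0,"dz":0.25,"ax":0,"ay":0,"az":0}
    - {"dx":0.02,"dy":0,"dz":0.2,"ax":0,"ay":0,"az":0}

```text
time_s: 17.55
tool_pos: [0.567, 0.2182, 0.1741]
tool_rot: [-1.57, -0.053, 0.055]
wrist_force: [0.8, 0.0, -3.9]
grip_width: 0.0273
```

jog_arm:
  deltas:
    - {"dx":0,"dy":0,"dz":0.05,"ax":0,"ay":0,"az":0}
    - {"dx":0,"dy":0,"dz":0,"ax":0,"ay":0,"az":0}
    - {"dx":0,"dy":0,"dz":0,"ax":0,"ay":0,"az":0}

```text
time_s: 17.92
tool_pos: [0.5673, 0.222, 0.1745]
tool_rot: [-1.571, -0.052, 0.052]
wrist_force: [-1.0, -0.1, -3.4]
grip_width: 0.0274
```

```bash
python3 st.py; python3 cap.py 8 side 260 400 100 240
```

```text
17.925 [0.5673 0.222  0.1745] [-1.04 -0.11 -3.38] [ 0.01 -0.   -0.02] 0.0274 xang 3.78
[[ 9.978e-01 -1.000e-04 -6.590e-02]
 [ 6.590e-02 -6.000e-04  9.978e-01]
 [-2.000e-04 -1.000e+00 -6.000e-04]]
```

View pics/side8.png

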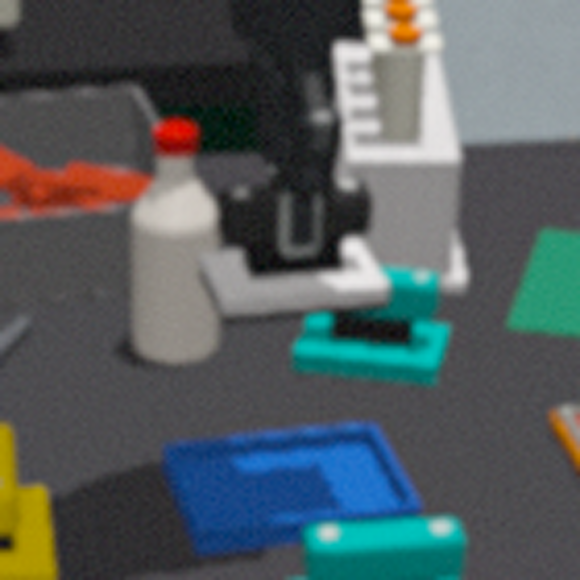

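jog_arm:
  deltas:
    - {"dx":0,"dy":0.05,"dz":0,"ax":0,"ay":0,"az":0}
    - {"dx":0,"dy":0.15,"dz":0,"ax":0,"ay":0,"az":0}
    - {"dx":0,"dy":0.2,"dz":0,"ax":0,"ay":0,"az":0}
    - {"dx":0,"dy":0.2,"dz":0,"ax":0,"ay":0,"az":0}
    - {"dx":0,"dy":0.15,"dz":0,"ax":0,"ay":0,"az":0}
    - {"dx":0,"dy":0.08,"dz":0,"ax":0,"ay":0,"az":0}
    - {"dx":0,"dy":0.04,"dz":0,"ax":0,"ay":0,"az":0}
    - {"dx":0,"dy":0.012,"dz":0,"ax":0,"ay":0,"az":0}
    - {"dx":0,"dy":0.012,"dz":0,"ax":0,"ay":0,"az":0}
    - {"dx":0,"dy":0,"dz":0,"ax":0,"ay":0,"az":0}

```text
time_s: 19.23
tool_pos: [0.5675, 0.2231, 0.0409]
tool_rot: [-1.57, -0.053, 0.052]
wrist_force: [-0.0, -0.3, -2.7]
grip_width: 0.027
```

```bash
python3 st.py; python3 cap.py 9 side 260 400 120 240
```

```text
19.225 [0.5675 0.2231 0.0409] [-0.03 -0.26 -2.65] [-0.03  0.02  0.  ] 0.027 xang 3.84
[[ 9.978e-01  5.000e-04 -6.700e-02]
 [ 6.700e-02  2.000e-04  9.978e-01]
 [ 5.000e-04 -1.000e+00  1.000e-04]]
```

View pics/side9.png

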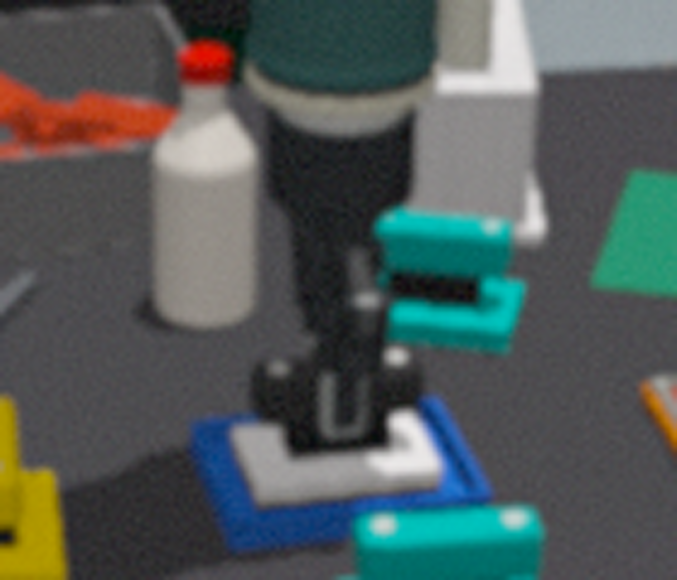

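The foot is well inside the tray walls, a few millimetres above the floor. I lower it until it touches.

jog_arm:
  deltas:
    - {"dx":0,"dy":0.008,"dz":0,"ax":0,"ay":0,"az":0}
    - {"dx":0,"dy":0.008,"dz":0,"ax":0,"ay":0,"az":0}
    - {"dx":0,"dy":0,"dz":0,"ax":0,"ay":0,"az":0}

```text
time_s: 19.65
tool_pos: [0.5674, 0.2231, 0.0382]
tool_rot: [-1.57, -0.053, 0.053]
wrist_force: [-0.3, -0.0, 0.7]
grip_width: 0.0274
```

jog_arm:
  deltas:
    - {"dx":0,"dy":0,"dz":0,"ax":0,"ay":0,"az":0}
    - {"dx":0,"dy":0,"dz":0,"ax":0,"ay":0,"az":0}
    - {"dx":0,"dy":0,"dz":0,"ax":0,"ay":0,"az":0}
    - {"dx":0,"dy":0,"dz":0,"ax":0,"ay":0,"az":0}
    - {"dx":0,"dy":0,"dz":0,"ax":0,"ay":0,"az":0}
    - {"dx":0,"dy":0,"dz":0,"ax":0,"ay":0,"az":0}
    - {"dx":0,"dy":0,"dz":0,"ax":0,"ay":0,"az":0}
    - {"dx":0,"dy":0,"dz":0,"ax":0,"ay":0,"az":0}
  fingers: 1

```text
time_s: 20.65
tool_pos: [0.5673, 0.223, 0.0381]
tool_rot: [-1.57, -0.053, 0.053]
wrist_force: [-0.1, 0.2, 0.4]
grip_width: 0.0852
```

jog_arm:
  deltas:
    - {"dx":0,"dy":-0.05,"dz":0,"ax":0,"ay":0,"az":0}
    - {"dx":0,"dy":-0.1,"dz":0,"ax":0,"ay":0,"az":0}
    - {"dx":0,"dy":-0.2,"dz":0,"ax":0,"ay":0,"az":0}
    - {"dx":0,"dy":-0.3,"dz":0,"ax":0,"ay":0,"az":0}
    - {"dx":0,"dy":-0.3,"dz":0,"ax":0,"ay":0,"az":0}
    - {"dx":0,"dy":-0.3,"dz":0,"ax":0,"ay":0,"az":0}
    - {"dx":-0.2,"dy":0,"dz":0.2,"ax":0,"ay":0,"az":0}
    - {"dx":-0.3,"dy":0,"dz":0.3,"ax":0,"ay":0,"az":0}
    - {"dx":-0.3,"dy":0,"dz":0.3,"ax":0,"ay":0,"az":0}
    - {"dx":-0.3,"dy":0,"dz":0.3,"ax":0,"ay":0,"az":0}
    - {"dx":-0.2,"dy":0,"dz":0.2,"ax":0,"ay":0,"az":0}
    - {"dx":0,"dy":0,"dz":0,"ax":0,"ay":0,"az":0}

```text
time_s: 22.15
tool_pos: [0.3596, 0.4045, 0.2268]
tool_rot: [-1.569, -0.057, 0.056]
wrist_force: [-0.2, -1.0, -0.2]
grip_width: 0.0855
```

```bash
python3 st.py; python3 cap.py 10 side 0 640 0 480;python3 cap.py 10 top 0 640 0 480; python3 m.py 10
```

```text
22.15 [0.3596 0.4045 0.2268] [-0.16 -1.03 -0.18] [ 0.   -0.02 -0.02] 0.0855 xang 4.14
[[ 9.974e-01  2.000e-04 -7.220e-02]
 [ 7.220e-02  1.400e-03  9.974e-01]
 [ 3.000e-04 -1.000e+00  1.400e-03]]
tray (array([566.9, 222.8, 141.6, 111.3,   3.9]), (203, 196, 46, 58))
bench z -0.001097865670795617
grip by depth 444 [0.56144665 0.22203109 0.06928155] (array([563.7, 222.2,  90.1,  29.8,   5.5]), (214, 203, 14, 37))
grip black (array([559.8, 210.6,  83.7,  23.6, -10.9]), (218, 205, 11, 35))
pad (array([ 536.6, -157.2,  120.4,   86.7,    2.4]), (360, 208, 38, 50))
spreader (array([ 535.3, -156.4,  110.4,   76.1,    3. ]), (362, 211, 34, 45)) 0.05672014434444561
platen (array([ 535.6, -157.1,  169.1,  129.6,    2.4]), (350, 198, 58, 71))
307194 [319.49856768 239.50035157] [ 0.519  -0.0137  0.057 ]
3 [398.66666667 201.33333333] [ 0.6124 -0.2081  0.057 ]
1 [354. 203.] [ 0.6089 -0.0987  0.057 ]
2 [403.5 261. ] [ 0.4652 -0.2155  0.057 ]
foot (array([566.2, 224. , 100.3,  65.4,   4.1]), (211, 204, 28, 41)) [0.56129607 0.20836962 0.01992649]
grip pts PCA [0.55362457 0.21196079] 41.43473712820788 [0.46714954 0.11078578]
```

View pics/side10.png

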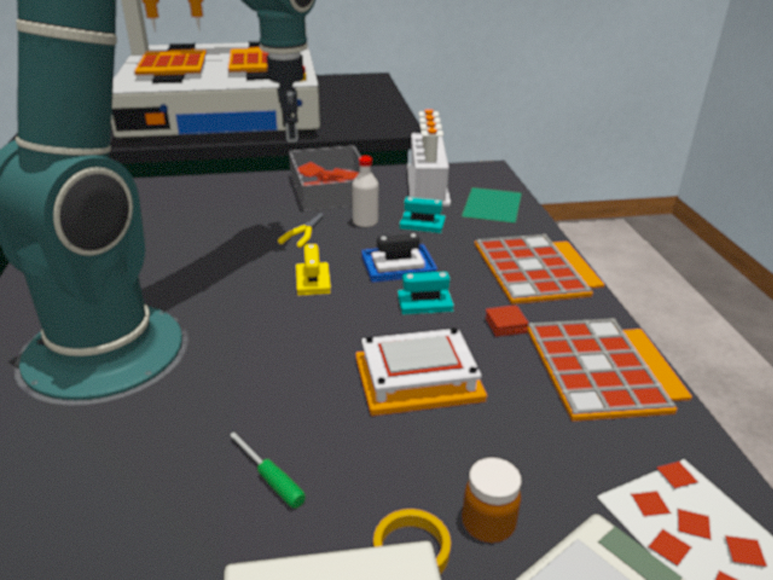

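View pics/top10.png

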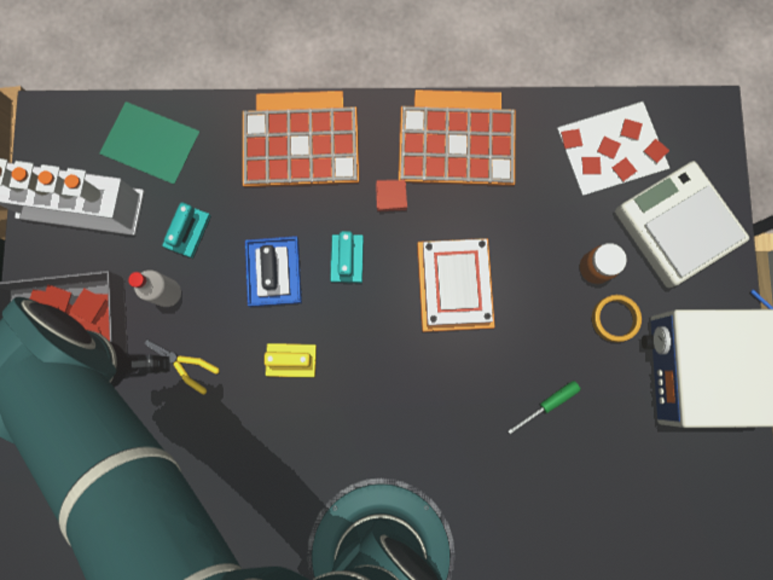

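The block stands in its tray, with its foot about 1 mm from the tray centre and parallel to it. The spreader reads exactly as at the start, the platen is up, and the arm is clear.

```bash
python3 -c "
from plant import order
print(order.hand_in())"
```

```text
the job is handed in; nothing more can be done
None
```

The job is done and handed in at about 22 s of the 58 s allowed. No verdict was reported.

**What I did:** I took the block by its grip, set its foot flat on the spreader and pressed straight down. I held it for about 2.8 s at 24–25 N on the wrist plus the block's own weight. Then I lifted slowly and straight up, stood the block back in its tray, let go and moved the arm clear.

**Last checks:**
- **Platen while pressed:** the depth picture showed it 12.0 mm down and level to within about 0.003 rad at the end of the hold. An earlier reading, at the start of the hold, was less tidy at about 0.007 rad.
- **Spreader and platen now:** the spreader reads the same position and angle as before the job, and the platen is up again.
- **Block:** its foot is about 1 mm from the tray's middle and parallel to it within 0.2°. It looks flat in both views.
- **Other items:** nothing else looks moved in the pictures. I did not measure those items one by one.

**What was off:**
- The wrist force peaked briefly at about 39 N when the platen reached its stops, before I eased off to 24 N.
- There was a sideways force of about 8 N during the hold, but it did not shift the plate.
- The two cameras disagreed by 3–5 mm on the jig's position, so I aimed between them.
- At the last check, two colour measurements of the grip's angle disagreed (5.5° and −10.9°) because of shading. I relied on the foot outline, which gave 4.1° against the tray's 3.9°.

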